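# Wedge up the rocking turntable under the sink

## Robot

A 6-joint arm with a two-finger parallel gripper is mounted at the origin on the work surface. World frame = base frame: x ahead of the robot, y to its left, z up, the work surface at z = 0. Lengths are in m, angles in degrees, forces in N, time in s.
With the tool pointing down it reaches from about 0.35 to 0.875 m from the base axis. Payload 4.2 kg.
Tool frame: the origin (TCP) lies midway between the tips of the shut fingers; the grasp point (between the pads) lies 19 mm behind it; x points along the fingers, y is the direction in which the jaws open and shut, and the axes are right-handed (so a half turn about x gives the same grasp; the last joint's range is limited). The gripper opens to 87 mm and grips with 3 to 60 N. Pads are 19 mm wide; open, the fingers measure 117 mm over their backs; the gripper's body (75 mm by 190 mm) begins 51 mm behind the grasp point.
Start: joints at [81.051, 22.042, 0.453, 0, -68.411, -14.817], TCP at [0.252, 0.572, 0.223] pointing down, gripper open.
Joint ranges: [-179.83, 179.83], [-69.29, 118.12], [-61.27, 80.66], [-181.25, 117.63], [-171.15, -9.14], [-177.46, 177.46]. Speed limits (degrees/s): [159.86, 159.86, 180, 180, 180, 180].

## Interface

Orientations are given as a 3x3 rotation matrix whose columns are the frame's x, y, z axes.
In Python, from station import r gives the robot as it stands.
- The arm moves only by the tool play_rows, never from a script. Its argument "plan" is a list that holds one entry, the list of rows, each a list of 6 numbers: the shift along the tool's x, y, z in cm, then the turn, a rotation vector about the tool's x, y, z in units of 10 degrees (1.0 is 10 degrees). A call has 1 to 5 rows; each row is the pose to reach, as a shift and turn from the pose commanded when the call began, along the tool's axes at that moment; what a row does not reach only later rows make up. A row lasts 1/8 s, in which the tool goes at most 62.5 mm and 10.7 degrees, less where a joint would pass 70% of its speed; a pose out of reach is approached as far as the arm can. A call with a gripper value outside its range is refused whole. "hand" is the opening, from 0 (shut) to 1 (fully open), set as the call begins (left out, the last holds). The fingers move at their own pace and stop on an object; the grip force is fixed at half the most. Time passes only in rows, so rows that repeat a pose let the fingers close. It gives the time, the measured TCP pose, the force and the opening at its end, in the units of the state.
- r.sense(): the state, without advancing time (a new reading comes with each control period).
- r.capture(name): name is "scene" or "top" or "wrist"; returns (picture, depth): 384x512x3 uint8, blue, green, red; 384x512 float32, m along the optical axis (not along the pixel's ray), 0 where there is no reading.
- r.get_calibration(name): a dict with "vfov" (degrees; the focal length in pixels is half the picture's height over the tangent of half this angle, whatever the lens; pixels are square), "cx", "cy" (the principal point, pixels), "rvec" (rotation vector, rad) and "tvec" (3), from world to camera coordinates, as OpenCV has them. Camera axes: x right, y down, z forward; pixel columns grow to the right and rows downward; lengths in m; the calibration is good to about 2 mm. A picture is of the moment at which its call begins: read the wrist's pose just before it. get_calibration takes no time and is no camera call; for the wrist camera it gives the pose at the moment of the call.
- r.finish_job(): hands the job in, once; it reports no verdict.
The state is a dict: "time_s": time; "joints": joint angles; "joint_velocities": joint speeds; "effort": joint torques, N m; "tcp_pos": TCP position; "ee_rot": TCP orientation; "wrist_force": force on the tool from outside, world axes, zero at the start; "moment": the same for the moment, N m; "gripper_width": opening from 0.0 (shut) to 1.0 (fully open).
Only numpy, scipy, OpenCV 4.12 (cv2) and the standard library are available. Lean on these libraries where they do the work, as an engineer would, in place of code of your own. Each camera call takes 0.05 s, during which the arm holds its last target.

## Task

The grey turntable organiser rocks because the one of its four rubber feet below the strip of blue tape on the rim is too short to reach the shelf. Take the orange wedge by its upright fin and slide it, thin end first and flat on the shelf, in under the short foot from outside until you feel it take up the gap and bite firmly, but without jacking the turntable up, and let go of it there. Then press down lightly on the turntable's rim above that foot with closed fingers to check that it no longer rocks, and leave everything else standing where it is.

Things in the scene. Friction and masses are not known exactly. Their poses are not given: they have to be found in the camera images.
- wedge_grip (a point): Centre of the upright grip fin of the orange plastic levelling wedge (50 g, lying flat on the shelf), 24 mm above its flat underside. Fin 36 long (x) x 16 thick (y) x 48 high (z) mm. x points along the wedge to its thin end. Blade 26 mm wide, 11 mm thick from the fin to 30 mm ahead of this point, then tapering evenly to 2 mm at the thin end, 130 mm ahead of this point.
- wedge: The same wedge as a whole: origin under the fin on its underside, x to the thin end, z up. Sliding it along the shelf may already read up to about 7 N if it is pressed down; once it bites under the foot, the resistance climbs steeply, within some 5 mm of travel, to over 20 N, and pushing on beyond that jacks the turntable up. A steady push of 10 to 15 N seats it.
- short_foot (a point): Point on the shelf straight below the centre of the short foot (black rubber, 24 mm diameter, centre 100 mm from the turntable's axis). x points from the foot to the axis: the way the wedge goes in; z up. The foot hangs above the shelf by a gap of about 2.8 to 8.3 mm that no reading gives; so the wedge bites with its fin's centre somewhere between about 134 and 71 mm from this point.
- rim_above_foot (a point): Top of the turntable's rim straight above and just outside the short foot, 126 mm from the axis, 48 mm above the shelf: the place to press, marked with a strip of blue tape 22 mm wide. The rim is 8 mm wide. Same axes as short_foot. Without the wedge it dips by the gap under about 4 N.
- turntable: Grey plastic turntable, loose on the shelf, about 4 kg with bottles: origin on the shelf at its axis, x away from the short foot, z up. Round platter of 130 mm radius, underside 34 mm and rim 48 mm above the shelf, spinning with slight friction on a base plate of 116 mm radius, underside 16 mm above the shelf. Its other three feet, at 90 degree steps, stand on the shelf.
- spray_bottle: Closed green spray bottle, 68 mm diameter, 221 mm high, standing on the platter's half away from the short foot; origin at its underside.
- blue_bottle: Blue bottle, 72 mm diameter, 235 mm high, standing on the platter; origin at its underside.
- white_bottle: White bottle with red cap, 72 mm diameter, 215 mm high, standing on the platter; origin at its underside.
- scrub_brush: Red scrubbing brush, 190 x 55 x 76 mm, on the shelf; origin at its underside, x along it.
- sink_strainer: Stainless steel sink strainer, 82 mm diameter, 28 mm high, on the shelf; origin at its underside.
- dustpan: Yellow dustpan, pan 210 x 220 mm, 60 mm high, handle to its +x side reaching 233 mm from the origin, which is under the pan's centre.
- tablet_box: Cardboard box 75 x 160 x 110 mm high, on the shelf; origin at its underside.
- caddy: Dark green compost caddy with flip-top lid, 220 x 200 x 210 mm high plus lid and knob, fixed on the shelf; origin at its underside's centre.
Not all that is in view belongs to the job. Of the things like the wedge, leave any that is pink; of the rest the smaller one is meant.

How it is judged (in metres and radians):
On the way, in this order (a step that is already met when the one before it is completed fails the run):
1. the wedge is under the short foot, bearing on it, and has not jacked the turntable up (contact force between wedge and turntable above 1 N and x of short_foot in the frame of wedge_grip between 0.05 and 0.142 m and y of short_foot in the frame of wedge_grip between -0.014 and 0.014 m and height (world z) of rim_above_foot between 0.047 and 0.049 m and contact force between the fingers and wedge below 0.2 N), for 0.2 s.
2. the rim above the short foot is pressed down with at least 4 N and does not dip (contact force between wedge and turntable above 1 N and x of short_foot in the frame of wedge_grip between 0.05 and 0.142 m and y of short_foot in the frame of wedge_grip between -0.014 and 0.014 m and height (world z) of rim_above_foot between 0.047 and 0.049 m and contact force between the fingers and turntable above 4 N and horizontal distance between the grasp point and rim_above_foot below 0.05 m), for 0.15 s.
At the end, for the whole second after the job is handed in: Wedge at rest, flat on the shelf (0.05 rad), blade under the short foot (foot 50 to 142 mm ahead of the fin, within 14 mm of the blade's middle), bearing on it with over 1 N; rim above that foot within 1 mm of its 48 mm height; turntable still, its three bottles upright (contact force between wedge and turntable above 1 N and x of short_foot in the frame of wedge_grip between 0.05 and 0.142 m and y of short_foot in the frame of wedge_grip between -0.014 and 0.014 m and height (world z) of rim_above_foot between 0.047 and 0.049 m and angle between wedge's own z axis and vertical below 0.05 rad and linear speed of each of wedge, turntable below 0.01 m/s and angle between each of spray_bottle, blue_bottle, white_bottle's own z axis and vertical below 0.1 rad); the robot touches nothing.
It fails at once if the turntable is jacked up: the rim above the short foot rises 4 mm or more (height (world z) of rim_above_foot above 0.052 m).
It fails at once if the turntable is pressed or struck with more than 30 N (contact force between the fingers and turntable above 30 N).
It fails at once if the turntable is shoved more than 15 mm along the shelf (distance of turntable from where it was at the start of the episode above 0.015 m).
It fails at once if a bottle on the turntable tips over (angle between any of spray_bottle, blue_bottle, white_bottle's own z axis and vertical above 0.35 rad).
It fails at once if a bystander on the shelf is moved more than 20 mm (distance of any of scrub_brush, sink_strainer, dustpan, tablet_box from where it was at the start of the episode above 0.02 m).
It also fails if it takes over 50 s, if anything falls off the work surface, if the arm or the gripper's body presses on something with over 40 N, if the wrist force passes 120 N, or if a joint passes its speed limit or range.

## Working session

There is one attempt and no reset: what is moved stays moved. The work goes in short steps, Python scripts to look and compute and a tool call to move; the robot and the scene stay as the last step left them, time stands still between calls to the robot, and variables do not carry over. Pictures are saved under pics/ and viewed, and the job is handed in when it is done.

Besides the shell and the picture viewer there is one more tool, called after "Call:" by a JSON object that holds its "op" and its "data", one argument or row to a line. play_rows: Moves the arm, as the interface text tells. Its arguments: {"type":"object","properties":{"plan":{"type":"array","items":{"type":"array","items":{"type":"array","items":{"type":"number"}}}},"hand":{"type":"number"}},"required":["plan"]}

```bash
mkdir -p pics
cat > h.py <<'E'
import numpy as np, cv2
from station import r
def cal(n):
    c=r.get_calibration(n); f=192/np.tan(np.radians(c['vfov'])/2)
    R=cv2.Rodrigues(np.array(c['rvec'],float))[0]; t=np.array(c['tvec'],float).ravel()
    return c,f,R,t
def pts(n,d,C=None):
    c,f,R,t=C or cal(n)
    v,u=np.mgrid[:384,:512]
    P=np.stack([(u-c['cx'])/f*d,(v-c['cy'])/f*d,d],-1)
    return (P-t)@R
E
python3 - <<'E'
from h import *
print(r.sense())
for n in ['scene','top','wrist']:
    C=cal(n); p,d=r.capture(n); cv2.imwrite(f'pics/{n}0.png',p); np.savez(f'{n}0.npz',p=p,d=d,P=pts(n,d,C)); print(C)
E
```

```text
{'time_s': 0.0, 'joints': array([ 8.10479169e+01,  2.20918390e+01,  3.81171300e-01, -2.88631764e-02,
       -6.84106469e+01, -1.48158794e+01]), 'joint_velocities': array([ 0.02260731, -0.00363508, -0.04589104, -0.00611239,  0.01995144,
       -0.10041843]), 'effort': array([ 4.54885640e-04, -3.90663671e+01,  1.87404585e+01,  4.21973571e+00,
        1.09541687e-02, -1.95192233e-04]), 'tcp_pos': array([0.25164541, 0.57145785, 0.22145807]), 'ee_rot': array([[-7.92179296e-04, -4.03202850e-01, -9.15110285e-01],
       [-2.01861433e-03, -9.15108063e-01,  4.03203619e-01],
       [-9.99997649e-01,  2.16666430e-03, -8.89813920e-05]]), 'wrist_force': array([-0.68820488,  0.08536509,  0.29503444]), 'moment': array([-0.01132007,  0.04697183, -0.03772205]), 'gripper_width': 1.0004880499055995}
({'vfov': 57.376449492294505, 'cx': 248.5870636082462, 'cy': 189.4495421366746, 'rvec': array([ 2.37020936,  1.28065303, -0.33887277]), 'tvec': array([-0.27770394, -0.35357226,  1.55857912])}, np.float64(350.8663439144655), array([[ 0.54525398,  0.83816848, -0.01310303],
       [ 0.73495567, -0.48551173, -0
[... 249 characters left out ...]
tvec': array([-0.01539726,  0.51253289,  1.96551331])}, np.float64(484.7721174688736), array([[ 0.02242305, -0.99974314, -0.00329596],
       [-0.98635744, -0.0215848 , -0.1631965 ],
       [ 0.16308344,  0.00691036, -0.98658808]]), array([-0.01539726,  0.51253289,  1.96551331]))
({'vfov': 60.13558569453386, 'cx': 255.94059956484597, 'cy': 190.72960672660216, 'rvec': array([-1.63038677,  2.5014859 ,  0.3162901 ]), 'tvec': array([ 0.62364798, -0.03120372,  0.38951801])}, np.float64(331.64690905274426), array([[-0.40352166, -0.91496874,  0.00157535],
       [-0.88578123,  0.39107958,  0.24989672],
       [-0.22926378,  0.09944332, -0.96827122]]), array([ 0.62364798, -0.03120372,  0.38951801]))
```

View pics/scene0.png

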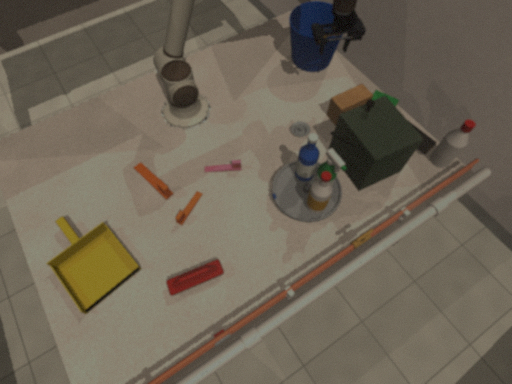

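View pics/top0.png

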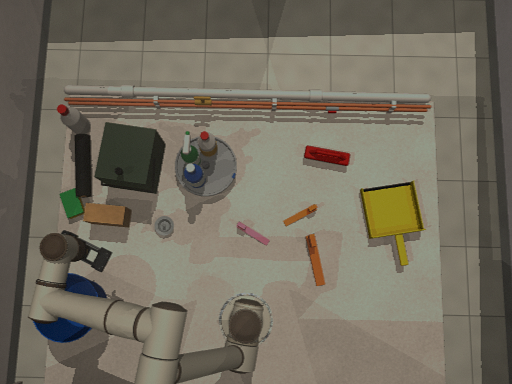

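View pics/wrist0.png

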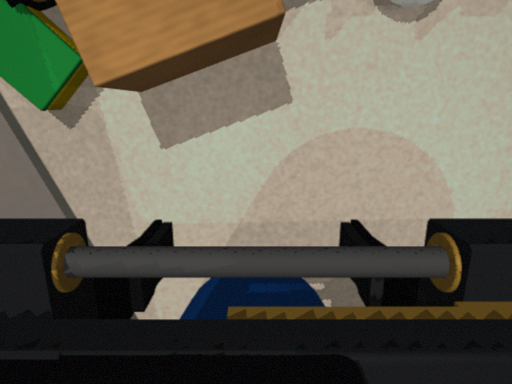

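Candidates in the top picture are pink (252,233), small orange (300,214) and large orange (316,260). The pink one is ruled out, so the smaller orange fits. I'll confirm it in a crop and look for the tape.

Run:
```python
from h import *
a=np.load('top0.npz');s=np.load('scene0.npz')
A=cv2.resize(a['p'][120:300,160:345],None,fx=3.2,fy=3.2,interpolation=cv2.INTER_CUBIC); cv2.imwrite('pics/c1.png',A)
B=cv2.resize(s['p'][130:230,120:350],None,fx=3.4,fy=3.4,interpolation=cv2.INTER_CUBIC); cv2.imwrite('pics/c2.png',B)
for n,z in(('top',a),('scene',s)):
    p=z['p'];P=z['P'];h=cv2.cvtColor(p,cv2.COLOR_BGR2HSV)
    m=(h[...,0]>4)&(h[...,0]<16)&(h[...,1]>170)&(h[...,2]>60)
    k,l,st,_=cv2.connectedComponentsWithStats(m.astype(np.uint8))
    for i in range(1,k):
        if st[i,4]>30:
            q=P[l==i]; print(n,st[i],q.min(0).round(3),q.max(0).round(3),cv2.minAreaRect(q[:,:2].astype(np.float32)))
```

```text
top [284 205  33  21 197] [ 0.39  -0.281 -0.008] [ 0.471 -0.152  0.057] ((0.432555228471756, -0.2161840796470642), (0.023893827572464943, 0.14290939271450043), 29.230226516723633)
top [306 234  19  52 401] [ 0.146 -0.32  -0.009] [ 0.35  -0.018  2.023] ((0.2194734811782837, -0.15715846419334412), (0.2060895562171936, 0.2867182195186615), 13.1528902053833)
scene [135 164  37  34 337] [ 0.146 -0.326 -0.002] [ 1.04  -0.248  1.202] ((0.5929768085479736, -0.28595811128616333), (0.07071437686681747, 0.8941468000411987), 89.37283325195312)
scene [177 193  24  30 175] [ 0.394 -0.28  -0.001] [ 0.474 -0.155  0.053] ((0.4340934157371521, -0.21919074654579163), (0.018947875127196312, 0.14292924106121063), 31.34048080444336)
```

View pics/c1.png

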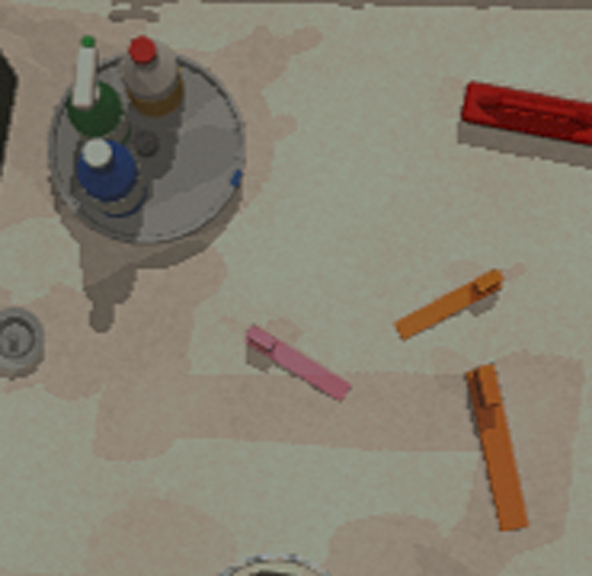

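View pics/c2.png

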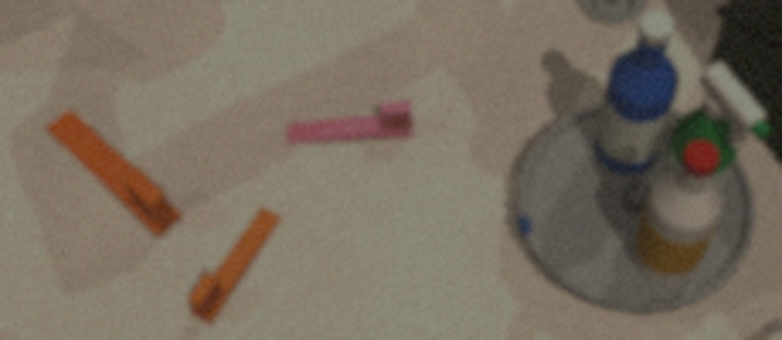

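The crop confirms it: the small orange wedge has its fin at about (312,209) in the top picture and its thin end at about (285,222). The tape is at about (233,175). Next I'll measure both.

Run:
```python
from h import *
from scipy.optimize import least_squares
for n in('top','scene'):
    z=np.load(n+'0.npz');p=z['p'];P=z['P'];h=cv2.cvtColor(p,cv2.COLOR_BGR2HSV)
    C=cal(n)
    c,f,R,t=C
    def onplane(uv,zz):
        uv=np.atleast_2d(uv).astype(float)
        d=np.c_[(uv[:,0]-c['cx'])/f,(uv[:,1]-c['cy'])/f,np.ones(len(uv))]@R
        o=-R.T@t
        return o+d*((zz-o[2])/d[:,2])[:,None]
    # table height noise
    q=P[(abs(P[...,0]-.5)<.15)&(abs(P[...,1]+.0)<.1)]; print(n,'table z',np.median(q[:,2]),q[:,2].std())
    # platter region
    mm=(P[...,2]>.025)&(P[...,2]<.075)&(abs(P[...,0]-.64)<.17)&(abs(P[...,1]-.17)<.2)
    k,l,st,ce=cv2.connectedComponentsWithStats(mm.astype(np.uint8)); i=1+np.argmax(st[1:,4]); m=l==i
    cs,_=cv2.findContours(m.astype(np.uint8),cv2.RETR_EXTERNAL,cv2.CHAIN_APPROX_NONE)
    e=onplane(max(cs,key=len)[:,0,:],.048)
    s=least_squares(lambda x:np.hypot(e[:,0]-x[0],e[:,1]-x[1])-x[2],[.64,.17,.13],loss='soft_l1',f_scale=.003); print('circle',s.x, np.median(P[m][:,2]))
    s2=least_squares(lambda x:np.hypot(e[:,0]-x[0],e[:,1]-x[1])-.130,s.x[:2],loss='soft_l1',f_scale=.003); print('circle130',s2.x)
    b=(h[...,0]>100)&(h[...,0]<125)&(h[...,1]>120)&(h[...,2]>50)
    k,l,st,ce=cv2.connectedComponentsWithStats(b.astype(np.uint8))
    for i in range(1,k):
        X=onplane(ce[i],.048)[0]
        if st[i,4]>=3 and abs(np.hypot(*(X[:2]-s2.x))-.126)<.025:print('tape?',st[i],ce[i],X,np.hypot(*(X[:2]-s2.x)),np.degrees(np.arctan2(*(X[:2]-s2.x)[::-1])))
    # wedge
    w=(h[...,0]>4)&(h[...,0]<18)&(h[...,1]>140)&(h[...,2]>50)&(abs(P[...,0]-.43)<.08)&(abs(P[...,1]+.22)<.1)
    q=P[w]; top=q[q[:,2]>.03]; bl=q[(q[:,2]<.02)&(q[:,2]>-.02)]
    vv,uu=np.nonzero(w)
    print('fin n',len(top),top.mean(0),'blade',len(bl),bl.mean(0))
    blm=w&(P[...,2]<.02); v,u=np.nonzero(blm); g=onplane(np.c_[u,v],.006); 
    print('blade rect',cv2.minAreaRect(g[:,:2].astype(np.float32)))
    fm=w&(P[...,2]>.03); v,u=np.nonzero(fm); g2=onplane(np.c_[u,v],.048); print('fin rect',cv2.minAreaRect(g2[:,:2].astype(np.float32)),g2.mean(0))
    uu,vv=np.linalg.svd(g[:,:2]-g[:,:2].mean(0),full_matrices=False)[1:]; print('dir',np.degrees(np.arctan2(vv[0][1],vv[0][0])),g.mean(0), (g[:,:2]-g[:,:2].mean(0)).dot(vv[0]).min(),(g[:,:2]-g[:,:2].mean(0)).dot(vv[0]).max())
```

```text
top table z -0.0006862939445216721 0.0132790657681145
circle [0.62160426 0.16893325 0.1167986 ] 0.03995489533931759
circle130 [0.62605738 0.17558198]
tape? [233 173   2   5   6] [233.5 175. ] [0.58865915 0.06287668 0.048     ] 0.11874809705770747 -108.35703699943276
fin n 36 [ 0.4590768  -0.26405657  0.04563741] blade 171 [ 0.42705769 -0.20755117  0.00531723]
blade rect ((0.43268918991088867, -0.21618270874023438), (0.024634892120957375, 0.1466638594865799), 29.360103607177734)
fin rect ((0.4587409794330597, -0.26374220848083496), (0.016510557383298874, 0.03516993299126625), 27.81142807006836) [ 0.45875255 -0.26376803  0.048     ]
dir 117.93124606563353 [ 0.42699915 -0.20752688  0.006     ] -0.08388640396744962 0.06301908584144236
scene table z 0.0011666130237732897 0.012769292674337655
circle [0.62922506 0.1638762  0.11659841] 0.04157690015660125
circle130 [0.62820924 0.17548656]
fin n 51 [ 0.45823559 -0.26569934  0.04643088] blade 175 [ 0.42893402 -0.21269444  0.00885059]
blade rect ((0.3925915062427521, -0.24010756611824036), (0.11335435509681702, 0.1411043107509613), 29.8206729888916)
fin rect ((0.41009631752967834, -0.2589207887649536), (0.03145083785057068, 0.13956069946289062), 83.15470886230469) [ 0.45897896 -0.26578542  0.048     ]
dir -59.04347289448712 [ 0.42750314 -0.2124994   0.006     ] -0.06398750292562158 0.07723681774553602
```

```bash
cat >> h.py <<'E'
from scipy.spatial.transform import Rotation as Ro
def delta(pos,yaw,tilt=None):
    s=r.sense(); R0=s['ee_rot']; c_,s_=np.cos(np.radians(yaw)),np.sin(np.radians(yaw))
    Rt=np.array([[0,c_,s_],[0,s_,-c_],[-1,0,0]],float)
    if tilt is not None: Rt=tilt@Rt
    d=R0.T@(np.array(pos)-s['tcp_pos'])*100
    w=Ro.from_matrix(R0.T@Rt).as_rotvec(degrees=True)/10
    print('delta',d.round(2),w.round(2),'t',round(s['time_s'],2),'tcp',s['tcp_pos'].round(4),'F',s['wrist_force'].round(2),'w',round(s['gripper_width'],3),'J',s['joints'].round(0))
E
python3 - <<'E'
from h import *
c,f,R,t=cal('wrist'); s=r.sense(); o=-R.T@t
print('cam in tool',s['ee_rot'].T@(o-s['tcp_pos']),'axis',s['ee_rot'].T@R[2])
for n in('top','scene'):
  z=np.load(n+'0.npz');P=z['P'];q=P[(P[...,2]>.1)&(P[...,2]<.24)&(abs(P[...,0]-.63)<.15)&(abs(P[...,1]-.17)<.15)]
  for lo in(.1,.13,.16,.19,.22):
    a=q[(q[:,2]>lo)&(q[:,2]<lo+.03)]; H,_,_=np.histogram2d(a[:,0],a[:,1],bins=[np.arange(.48,.78,.02),np.arange(.02,.32,.02)]); i=np.argwhere(H>3); print(n,lo,[(round(.49+.02*x,2),round(.03+.02*y,2),int(H[x,y])) for x,y in i])
delta([.42,.2,.30],-151)
E
```

```text
cam in tool [-0.16239846  0.00056683 -0.06750758] axis [ 9.68242750e-01 -4.90091195e-04  2.50011474e-01]
top 0.1 [(np.float64(0.53), np.float64(0.21), 9), (np.float64(0.53), np.float64(0.23), 4), (np.float64(0.55), np.float64(0.19), 8), (np.float64(0.57), np.float64(0.17), 4), (np.float64(0.63), np.float64(0.21), 13), (np.float64(0.65), np.float64(0.21), 4), (np.float64(0.67), np.float64(0.15), 13), (np.float64(0.67), np.float64(0.17), 8), (np.float64(0.67), np.float64(0.19), 8), (np.float64(0.69), np.float64(0.13), 6)]
top 0.13 [(np.float64(0.53), np.float64(0.19), 4), (np.float64(0.53), np.float64(0.21), 7), (np.float64(0.53), np.float64(0.23), 4), (np.float64(0.55), np.float64(0.19), 10), (np.float64(0.57), np.float64(0.17), 4), (np.float64(0.61), np.float64(0.23), 8), (np.float64(0.63), np.float64(0.21), 11), (np.float64(0.63), np.float64(0.25), 5), (np.float64(0.65), np.float64(0.21), 8), (np.float64(0.67), np.float64(0.15), 10), (np.float64(0.67), np.float64(0.17), 8), (np.float64(0.67), np.float64(0.19), 6), (np.float64(0.69), np.float64(0.13), 6)]
top 0.16 [(np.float64(0.53),
[... 4707 characters left out ...]
 (np.float64(0.69), np.float64(0.23), 15), (np.float64(0.71), np.float64(0.15), 28), (np.float64(0.71), np.float64(0.17), 34), (np.float64(0.71), np.float64(0.19), 11), (np.float64(0.73), np.float64(0.17), 4)]
scene 0.22 [(np.float64(0.57), np.float64(0.21), 25), (np.float64(0.59), np.float64(0.21), 6), (np.float64(0.65), np.float64(0.23), 22), (np.float64(0.67), np.float64(0.23), 13), (np.float64(0.69), np.float64(0.15), 8), (np.float64(0.69), np.float64(0.23), 5), (np.float64(0.71), np.float64(0.15), 7), (np.float64(0.71), np.float64(0.17), 11)]
delta [ -7.78  27.24 -30.38] [ 3.72 -0.   -0.01] t 0.15 tcp [0.2517 0.5716 0.2217] F [ 0.58  0.18 -0.12] w 0.997 J [ 81.  22.   0.  -0. -68. -15.]
```

Call:
{"op": "play_rows", "data": {
  "plan": [
    [[-7.8,5,-6,0.8,0,0],[-7.8,11,-12,1.6,0,0],[-7.8,16,-18,2.4,0,0],[-7.8,22,-24,3,0,0],[-7.8,27.2,-30.4,3.7,0,0]]
  ],
  "hand": 1
}}

```text
time_s: 0.78
tcp_pos: [0.3717, 0.3045, 0.2972]
ee_rot: [[0.0, -0.874, -0.486], [0.001, -0.486, 0.874], [-1.0, -0.001, 0.0]]
wrist_force: [1.0, -0.5, 0.5]
gripper_width: 0.999
```

Run:
```python
from h import *
delta([.51,-.01,.28],-171)
```

```text
delta [  1.71   3.18 -34.22] [2. 0. 0.] t 0.78 tcp [0.3717 0.3045 0.2972] F [ 0.96 -0.46  0.46] w 0.999 J [ 59.   5. -12.  -0. -73. -30.]
```

Call:
{"op": "play_rows", "data": {
  "plan": [
    [[0,1,-7,0.5,0,0],[0,2,-14,1,0,0],[0,3,-21,1.5,0,0],[0,3,-24,2,0,0],[0,3,-24,2,0,0]]
  ]
}}

```text
time_s: 1.4
tcp_pos: [0.4629, 0.0794, 0.2965]
ee_rot: [[-0.001, -0.988, -0.154], [-0.001, -0.154, 0.988], [-1.0, 0.001, -0.0]]
wrist_force: [-0.7, 1.1, -0.6]
gripper_width: 1.0
```

Run:
```python
from h import *
delta([.51,-.01,.28],-171)
s=r.sense();C=cal('wrist'); p,d=r.capture('wrist'); print(r.sense()['tcp_pos']-s['tcp_pos']);cv2.imwrite('pics/w1.png',p); np.savez('w1.npz',p=p,d=d,P=pts('wrist',d,C))
```

```text
delta [ 1.65 -3.27 -9.55] [-0.01 -0.   -0.01] t 1.4 tcp [0.4629 0.0794 0.2965] F [-0.67  1.14 -0.58] w 1.0 J [ 30.   4. -13.   0. -73. -21.]
[-3.97521255e-04  1.45971571e-03  3.02173227e-05]
```

View pics/w1.png

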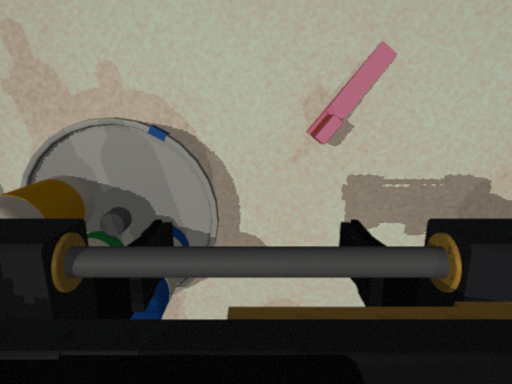

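The tape is at (158,132), and the platter rim is clearly visible around centre (118,220). I'll fit the rim circle from this picture.

```bash
cat > fit.py <<'E'
from h import *
import sys
from scipy.optimize import least_squares
def onplane(C,uv,zz):
    c,f,R,t=C
    uv=np.atleast_2d(uv).astype(float)
    d=np.c_[(uv[:,0]-c['cx'])/f,(uv[:,1]-c['cy'])/f,np.ones(len(uv))]@R
    o=-R.T@t
    return o+d*((zz-o[2])/d[:,2])[:,None]
def fit(C,p,P,show=None):
    h=cv2.cvtColor(p,cv2.COLOR_BGR2HSV)
    b=(h[...,0]>100)&(h[...,0]<125)&(h[...,1]>120)&(h[...,2]>50)
    k,l,st,ce=cv2.connectedComponentsWithStats(b.astype(np.uint8))
    m=((P[...,2]>.035)&(P[...,2]<.07)).astype(np.uint8)
    m=cv2.morphologyEx(m,cv2.MORPH_OPEN,np.ones((3,3)))
    k2,l2,st2,_=cv2.connectedComponentsWithStats(m); 
    cs,_=cv2.findContours(m,cv2.RETR_EXTERNAL,cv2.CHAIN_APPROX_NONE)
    e=np.vstack([onplane(C,q[:,0,:],.048) for q in cs])
    c0=np.array([.627,.173])
    for it in range(6):
        rr=np.hypot(*(e[:,:2]-c0).T); g=abs(rr-.13)<(.02 if it<2 else .006)
        s=least_squares(lambda x:np.hypot(e[g,0]-x[0],e[g,1]-x[1])-.130,c0,loss='soft_l1',f_scale=.002); c0=s.x
    s3=least_squares(lambda x:np.hypot(e[g,0]-x[0],e[g,1]-x[1])-x[2],[*c0,.13],loss='soft_l1',f_scale=.002)
    print('axis',c0,g.sum(),'free',s3.x)
    for i in range(1,k):
        X=onplane(C,ce[i],.048)[0]
        if st[i,4]>=10 and abs(np.hypot(*(X[:2]-c0))-.126)<.012:
            a=np.degrees(np.arctan2(*(X[:2]-c0)[::-1])); print('tape',ce[i],st[i,4],X,np.hypot(*(X[:2]-c0)),a)
E
python3 - <<'E'
from fit import *
z=np.load('w1.npz'); fit(cal('wrist'),z['p'],z['P'])
E
```

```text
axis [0.62726917 0.18365752] 333 free [0.62668012 0.18150198 0.128113  ]
tape [157.14285714 132.47402597] 154 [0.58679052 0.06444984 0.048     ] 0.12589277778281247 -108.7556434157079
tape [155.1814093 303.1964018] 667 [0.56993557 0.30137453 0.048     ] 0.13093676440301624 115.96821308237341
```

Run:
```python
from fit import *
for i in range(2):
    s=r.sense();C=cal('wrist'); p,d=r.capture('wrist'); P=pts('wrist',d,C); print(s['tcp_pos'],r.sense()['tcp_pos']-s['tcp_pos']); fit(C,p,P)
delta([.459,-.265,.20],-151)
```

```text
[0.46253488 0.08082559 0.29654552] [-2.54944670e-04  1.02463637e-03  7.67049987e-05]
axis [0.62809182 0.18166426] 328 free [0.62750148 0.17954563 0.12815407]
tape [156.90909091 130.85714286] 154 [0.58723436 0.06254252 0.048     ] 0.12593379800631932 -108.9314090421563
tape [154.73700787 302.9984252 ] 635 [0.57057677 0.30115765 0.048     ] 0.1326146623198858 115.70263321414937
[0.46227994 0.08185022 0.29662223] [-1.20648076e-04  7.16208361e-04  9.48932885e-05]
axis [0.62795389 0.18170243] 317 free [0.62740349 0.17963429 0.12821577]
tape [157.05660377 129.79874214] 159 [0.58702942 0.06261261 0.048     ] 0.12592536023668358 -108.96496197636534
tape [154.44065041 302.95934959] 615 [0.57032928 0.30258122 0.048     ] 0.13391145146088013 115.48778914856659
delta [  9.67   5.89 -34.26] [-1.98  0.   -0.  ] t 1.55 tcp [0.4622 0.0826 0.2967] F [-0.46 -0.35 -0.23] w 1.001 J [ 30.   4. -13.  -0. -73. -21.]
```

Call:
{"op": "play_rows", "data": {
  "plan": [
    [[2,1,-6.5,-0.5,0,0],[4,2.5,-13,-1,0,0],[6,4,-20,-1.5,0,0],[8,5,-27,-2,0,0],[9.7,5.9,-34.3,-2,0,0]]
  ]
}}

```text
time_s: 2.17
tcp_pos: [0.4583, -0.2182, 0.2115]
ee_rot: [[0.001, -0.871, -0.492], [-0.0, -0.492, 0.871], [-1.0, -0.001, -0.0]]
wrist_force: [1.0, 0.1, 1.0]
gripper_width: 1.0
```

Run:
```python
from h import *
delta([.459,-.265,.20],-151)
```

```text
delta [ 1.15  2.25 -4.11] [ 0.05 -0.    0.  ] t 2.17 tcp [ 0.4583 -0.2182  0.2115] F [1.02 0.14 1.03] w 1.0 J [ -7.  11. -17.  -0. -62.  37.]
```

Call:
{"op": "play_rows", "data": {
  "plan": [
    [[0,0,5,0,0,0],[0,0,5,0,0,0],[0,0,5,0,0,0]]
  ]
}}

```text
time_s: 2.55
tcp_pos: [0.4343, -0.1733, 0.2122]
ee_rot: [[0.001, -0.871, -0.491], [-0.0, -0.491, 0.871], [-1.0, -0.001, -0.001]]
wrist_force: [0.2, -0.3, -0.8]
gripper_width: 0.999
```

Run:
```python
from fit import *
for i in range(2):
  s=r.sense();C=cal('wrist'); p,d=r.capture('wrist'); P=pts('wrist',d,C); print(s['tcp_pos'],r.sense()['tcp_pos']-s['tcp_pos'])
cv2.imwrite('pics/w2.png',p)
h=cv2.cvtColor(p,cv2.COLOR_BGR2HSV)
w=(h[...,0]>4)&(h[...,0]<18)&(h[...,1]>140)&(h[...,2]>50)&(abs(P[...,0]-.43)<.08)&(abs(P[...,1]+.22)<.1)
fm=w&(P[...,2]>.042)&(P[...,2]<.054)
v,u=np.nonzero(fm);g=onplane(C,np.c_[u,v],.048);print(len(g),g.mean(0),cv2.minAreaRect(g[:,:2].astype(np.float32)),np.median(P[fm][:,2]))
fm=w&(P[...,2]>.001)&(P[...,2]<.015)
v,u=np.nonzero(fm);g=onplane(C,np.c_[u,v],.008);print(len(g),g.mean(0),cv2.minAreaRect(g[:,:2].astype(np.float32)))
```

```text
[ 0.43430776 -0.17329829  0.21223361] [ 1.91694497e-04 -8.99424225e-06  6.69622048e-05]
[ 0.43449946 -0.17330728  0.21230058] [-1.46391968e-05 -5.14755755e-05 -5.76294796e-05]
726 [ 0.45322919 -0.26525117  0.048     ] ((0.4127241373062134, -0.25919556617736816), (0.03568701446056366, 0.12708546221256256), 82.28797149658203) 0.048021224411202657
2540 [ 0.42644968 -0.21076391  0.008     ] ((0.3946951627731323, -0.2395291030406952), (0.11405762284994125, 0.14444905519485474), 29.40780258178711)
```

View pics/w2.png

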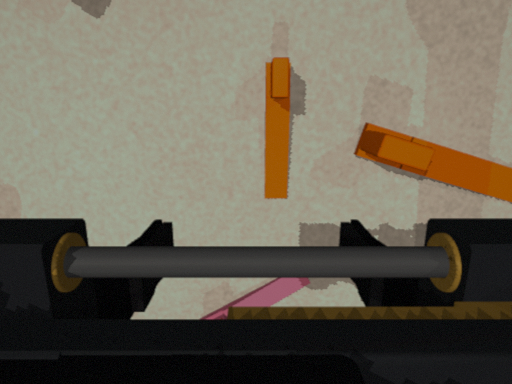

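The wedge is at columns 265–292, with its fin top at (281,77) and thin end at (277,198). I'll limit the measurement to that part of the picture.

Run:
```python
from fit import *
s=r.sense();C=cal('wrist'); p,d=r.capture('wrist'); P=pts('wrist',d,C)
h=cv2.cvtColor(p,cv2.COLOR_BGR2HSV)
w=(h[...,0]>4)&(h[...,0]<18)&(h[...,1]>140)&(h[...,2]>50); w[:,:255]=0; w[:,305:]=0; w[215:]=0
for lo,hi,zz in((.042,.054,.048),(.001,.015,.007)):
    fm=w&(P[...,2]>lo)&(P[...,2]<hi)
    if zz<.01: fm[:105]=0
    v,u=np.nonzero(fm);g=onplane(C,np.c_[u,v],zz)[:,:2]
    V=np.linalg.svd(g-g.mean(0),full_matrices=False)[2][0]
    print(len(g),g.mean(0),cv2.minAreaRect(g.astype(np.float32)),np.median(P[fm][:,2]),'dir',np.degrees(np.arctan2(V[1],V[0])))
    if zz<.01:
        rows=[(k,onplane(C,[[u[v==k].mean(),k]],.011-.009*max(0,(k-125)/73))[0,:2]) for k in range(110,196,5)]
        q=np.array([x for _,x in rows]);V=np.linalg.svd(q-q.mean(0))[2][0];print('midline',q.mean(0),np.degrees(np.arctan2(V[1],V[0])))
    else:
        for k in (60,98): pass
```

```text
685 [ 0.46057121 -0.26543761] ((0.46037447452545166, -0.26521730422973633), (0.0159298162907362, 0.034746501594781876), 30.01228904724121) 0.047950990329984504 dir 118.33348932834474
2118 [ 0.42373619 -0.20101056] ((0.4226785898208618, -0.1993858814239502), (0.025818031281232834, 0.10247433185577393), 29.383501052856445) 0.007270155377224441 dir 118.97176133588331
midline [ 0.42253264 -0.19874146] 119.37684969335113
```

Run:
```python
from h import *
delta([.4605,-.2655,.08],-150.7)
```

```text
delta [13.22  2.25 -9.29] [ 0.01 -0.    0.  ] t 2.7 tcp [ 0.4344 -0.1735  0.2121] F [-0.22 -0.27 -0.42] w 0.999 J [ -2.   7. -22.   0. -61.  31.]
```

Call:
{"op": "play_rows", "data": {
  "plan": [
    [[3,0.8,-4,0,0,0],[7,1.7,-8,0,0,0],[11,2.25,-9.3,0,0,0],[13.2,2.25,-9.3,0,0,0],[13.2,2.25,-9.3,0,0,0]]
  ],
  "hand": 0.55
}}

```text
time_s: 3.32
tcp_pos: [0.4586, -0.266, 0.078]
ee_rot: [[-0.004, -0.872, -0.489], [0.001, -0.489, 0.872], [-1.0, 0.003, 0.003]]
wrist_force: [-0.2, -0.0, 0.4]
gripper_width: 0.578
```

Run:
```python
from h import *
delta([.4605,-.2655,.016],-150.7)
```

```text
delta [ 6.2  -0.21 -0.07] [-0.    0.02 -0.02] t 3.33 tcp [ 0.4586 -0.266   0.078 ] F [-0.21 -0.01  0.44] w 0.578 J [-13.  22. -23.  -0. -45.  42.]
```

Call:
{"op": "play_rows", "data": {
  "plan": [
    [[3,-0.1,0,0,0,0],[5,-0.1,0,0,0,0],[6.1,-0.1,0,0,0,0],[6.1,-0.1,0,0,0,0],[6.1,-0.1,0,0,0,0]]
  ]
}}

```text
time_s: 3.95
tcp_pos: [0.4612, -0.2662, 0.0199]
ee_rot: [[0.002, -0.872, -0.489], [-0.001, -0.489, 0.872], [-1.0, -0.002, -0.002]]
wrist_force: [0.2, 0.5, 0.9]
gripper_width: 0.551
```

Run:
```python
from h import *
delta([.4605,-.2655,.016],-150.7)
```

```text
delta [0.39 0.03 0.09] [-0.   -0.01  0.01] t 3.95 tcp [ 0.4612 -0.2662  0.0199] F [0.16 0.54 0.92] w 0.551 J [-13.  27. -26.   0. -37.  42.]
```

Call:
{"op": "play_rows", "data": {
  "plan": [
    [[0.3,0,0.1,0,0,0],[0.3,0,0.1,0,0,0]]
  ]
}}

```text
time_s: 4.2
tcp_pos: [0.4597, -0.2651, 0.016]
ee_rot: [[0.0, -0.873, -0.488], [-0.0, -0.488, 0.873], [-1.0, -0.0, -0.0]]
wrist_force: [-0.0, 1.0, -0.4]
gripper_width: 0.551
```

Call:
{"op": "play_rows", "data": {
  "plan": [
    [[0,0,0,0,0,0],[0,0,0,0,0,0],[0,0,0,0,0,0],[0,0,0,0,0,0],[0,0,0,0,0,0]]
  ],
  "hand": 0
}}

```text
time_s: 4.82
tcp_pos: [0.4597, -0.2652, 0.0157]
ee_rot: [[0.0, -0.873, -0.488], [-0.0, -0.488, 0.873], [-1.0, 0.0, -0.0]]
wrist_force: [0.8, -0.2, 0.2]
gripper_width: 0.183
```

Run:
```python
from h import *
delta([.4605,-.2655,.076],-150.7)
```

```text
delta [-6.03 -0.05 -0.07] [-0.01 -0.   -0.  ] t 4.83 tcp [ 0.4597 -0.2652  0.0157] F [ 0.78 -0.25  0.21] w 0.183 J [-12.  27. -27.   0. -36.  42.]
```

Call:
{"op": "play_rows", "data": {
  "plan": [
    [[-3,0,0,0,0,0],[-6,0,0,0,0,0],[-6,0,0,0,0,0]]
  ]
}}

```text
time_s: 5.2
tcp_pos: [0.4613, -0.2656, 0.0779]
ee_rot: [[0.005, -0.872, -0.489], [-0.001, -0.489, 0.872], [-1.0, -0.004, -0.004]]
wrist_force: [-0.5, 0.1, -0.6]
gripper_width: 0.18
```

Run:
```python
from h import *
delta([.539,-.0786,.076],-198.9)
```

```text
delta [  0.21 -15.92  12.52] [ 4.82 -0.01  0.03] t 5.2 tcp [ 0.4613 -0.2656  0.0779] F [-0.46  0.12 -0.57] w 0.18 J [-12.  22. -24.   0. -44.  42.]
```

Call:
{"op": "play_rows", "data": {
  "plan": [
    [[0,-3.2,2.5,1,0,0],[0,-6.4,5,2,0,0],[0,-9.6,7.5,3,0,0],[0,-12.8,10,4,0,0],[0,-15.9,12.5,4.8,0,0]]
  ]
}}

```text
time_s: 5.82
tcp_pos: [0.5369, -0.0771, 0.0744]
ee_rot: [[-0.002, -0.945, 0.327], [-0.0, 0.327, 0.945], [-1.0, 0.002, -0.001]]
wrist_force: [0.0, 0.1, -1.6]
gripper_width: 0.18
```

Call:
{"op": "play_rows", "data": {
  "plan": [
    [[0,0,0,0,0,0],[0,0,0,0,0,0]]
  ]
}}

```text
time_s: 6.08
tcp_pos: [0.5363, -0.0786, 0.0747]
ee_rot: [[-0.003, -0.947, 0.321], [-0.0, 0.321, 0.947], [-1.0, 0.002, -0.001]]
wrist_force: [-0.0, -0.7, -0.8]
gripper_width: 0.182
```

Run:
```python
from fit import *
delta([.539,-.0786,.0165],-198.9)
C=cal('wrist'); p,d=r.capture('wrist'); P=pts('wrist',d,C); cv2.imwrite('pics/w3.png',p)
p,d=r.capture('top'); cv2.imwrite('pics/t3.png',cv2.resize(p[120:300,160:345],None,fx=3.2,fy=3.2,interpolation=cv2.INTER_CUBIC))
```

```text
delta [ 5.82 -0.27  0.09] [ 0.02 -0.01 -0.01] t 6.08 tcp [ 0.5363 -0.0786  0.0747] F [-0.01 -0.73 -0.84] w 0.182 J [  9.  23. -22.  -0. -45. -28.]
```

View pics/t3.png

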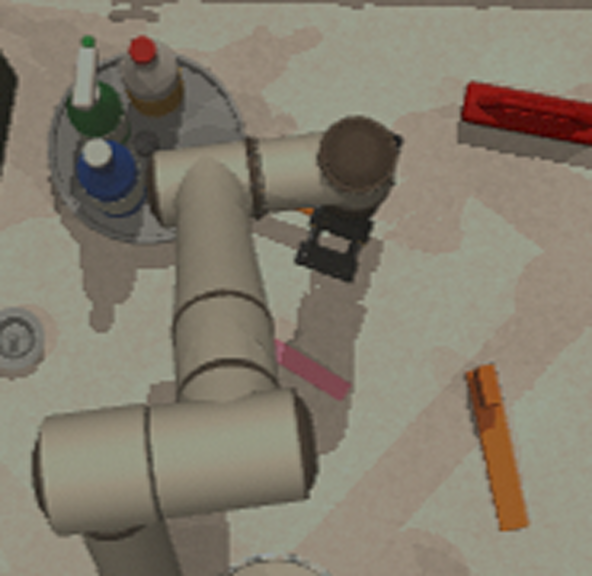

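View pics/w3.png

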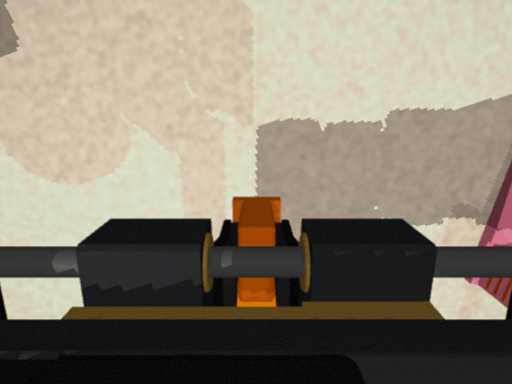

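Run:
```python
from fit import *
C=cal('top'); p,d=r.capture('top'); P=pts('top',d,C)
q=P[120:300,160:345].reshape(-1,3); q=q[(q[:,2]>.25)&(q[:,2]<1.2)]
for y0 in np.arange(-.15,.25,.05):
  print(round(y0,2),[(round(x0,2),round(float(q[(abs(q[:,0]-x0)<.025)&(abs(q[:,1]-y0)<.025)][:,2].min()),2)) for x0 in np.arange(.4,.75,.05) if ((abs(q[:,0]-x0)<.025)&(abs(q[:,1]-y0)<.025)).sum()>2])
```

```text
-0.15 []
-0.1 [(np.float64(0.5), 0.25), (np.float64(0.55), 0.34), (np.float64(0.6), 0.43)]
-0.05 [(np.float64(0.5), 0.25), (np.float64(0.55), 0.39), (np.float64(0.6), 0.43)]
0.0 [(np.float64(0.4), 0.5), (np.float64(0.5), 0.35), (np.float64(0.55), 0.37)]
0.05 [(np.float64(0.4), 0.5), (np.float64(0.45), 0.45), (np.float64(0.5), 0.37), (np.float64(0.55), 0.39)]
0.1 [(np.float64(0.4), 0.48), (np.float64(0.45), 0.38), (np.float64(0.5), 0.4), (np.float64(0.55), 0.39)]
0.15 [(np.float64(0.45), 0.39), (np.float64(0.5), 0.38), (np.float64(0.55), 0.39), (np.float64(0.7), 0.25)]
0.2 [(np.float64(0.55), 0.26), (np.float64(0.6), 0.27), (np.float64(0.65), 0.25), (np.float64(0.7), 0.25)]
```

Run:
```python
from fit import *
C=cal('scene'); p,d=r.capture('scene'); P=pts('scene',d,C); np.savez('s3.npz',p=p,d=d,P=P)
cv2.imwrite('pics/s3.png',cv2.resize(p[60:260,150:400],None,fx=3,fy=3,interpolation=cv2.INTER_CUBIC))
C=cal('top'); p,d=r.capture('top'); P=pts('top',d,C); np.savez('t3.npz',p=p,d=d,P=P)
for v in range(155,200,5): print(v,[tuple(P[v,u].round(2).tolist()) for u in range(200,260,6)])
```

```text
155 [(0.67, 0.21, 0.04), (0.66, 0.18, 0.08), (0.67, 0.15, 0.07), (0.68, 0.13, 0.03), (0.67, 0.11, 0.04), (0.68, 0.08, 0.04), (0.69, 0.06, 0.0), (0.69, 0.03, -0.01), (0.69, 0.01, 0.0), (0.69, -0.02, 0.0)]
160 [(0.65, 0.2, 0.06), (0.65, 0.18, 0.04), (0.65, 0.16, 0.04), (0.65, 0.13, 0.04), (0.65, 0.1, 0.04), (0.65, 0.08, 0.04), (0.65, 0.05, 0.05), (0.66, 0.03, 0.0), (0.66, 0.0, 0.0), (0.66, -0.02, 0.0)]
165 [(0.63, 0.21, 0.03), (0.63, 0.18, 0.06), (0.63, 0.16, 0.02), (0.63, 0.13, 0.03), (0.55, 0.08, 0.39), (0.55, 0.06, 0.4), (0.55, 0.04, 0.4), (0.55, 0.02, 0.41), (0.55, -0.0, 0.42), (0.55, -0.02, 0.42)]
170 [(0.58, 0.19, 0.19), (0.61, 0.18, 0.03), (0.53, 0.12, 0.41), (0.53, 0.1, 0.41), (0.53, 0.08, 0.43), (0.53, 0.06, 0.42), (0.53, 0.04, 0.42), (0.53, 0.02, 0.42), (0.53, -0.0, 0.42), (0.53, -0.02, 0.42)]
175 [(0.56, 0.19, 0.19), (0.51, 0.14, 0.41), (0.51, 0.12, 0.43), (0.51, 0.1, 0.43), (0.51, 0.08, 0.44), (0.51, 0.06, 0.44), (0.51, 0.04, 0.42), (0.51, 0.02, 0.42), (0.51, -0.0, 0.42), (0.51, -0.02, 0.43)]
180 [(0.54, 0.19, 0.15), (0.5, 0.14, 0.4), (0.49, 0.12, 0.42), (0.49, 0.1, 0.45), (0.49, 0.08, 0.46), (0.49, 0.06, 0.46), (0.5, 0.04, 0.42), (0.5, 0.02, 0.41), (0.5, -0.0, 0.41), (0.5, -0.02, 0.41)]
185 [(0.54, 0.2, 0.08), (0.55, 0.18, 0.04), (0.48, 0.12, 0.42), (0.47, 0.1, 0.46), (0.47, 0.07, 0.48), (0.47, 0.06, 0.48), (0.47, 0.04, 0.45), (0.48, 0.02, 0.4), (0.49, -0.0, 0.39), (0.54, -0.02, 0.07)]
190 [(0.52, 0.2, 0.03), (0.53, 0.18, 0.03), (0.47, 0.12, 0.39), (0.45, 0.09, 0.48), (0.45, 0.07, 0.51), (0.45, 0.05, 0.5), (0.45, 0.04, 0.49), (0.53, 0.03, -0.0), (0.53, 0.0, 0.0), (0.54, -0.02, -0.0)]
195 [(0.5, 0.2, 0.06), (0.5, 0.17, 0.04), (0.51, 0.15, 0.03), (0.43, 0.09, 0.5), (0.43, 0.07, 0.53), (0.43, 0.05, 0.53), (0.43, 0.03, 0.51), (0.51, 0.03, -0.01), (0.51, 0.0, -0.0), (0.52, -0.02, -0.01)]
```

View pics/s3.png

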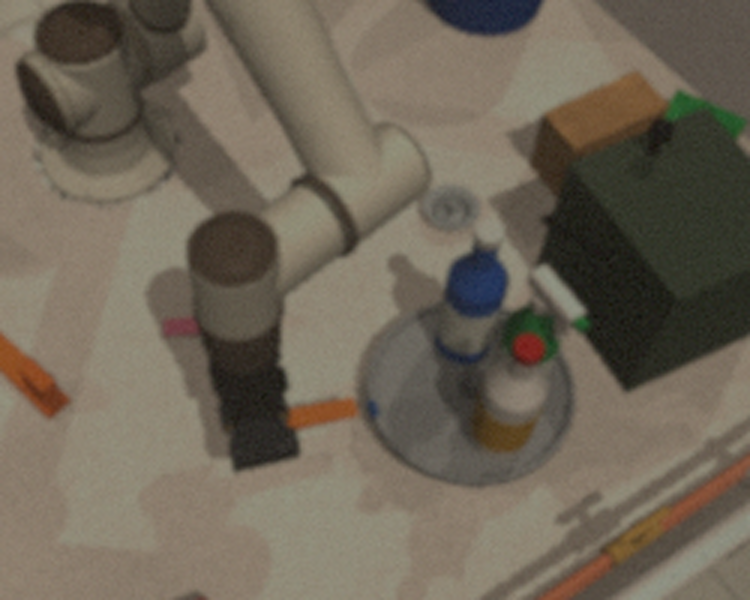

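The forearm's horizontal link would come close to the blue bottle during insertion. So I'll set the wedge down here, outside the rim, and regrasp it with the tool leaning back from the turntable.

Call:
{"op": "play_rows", "data": {
  "plan": [
    [[2.5,-0.2,0,0,0,0],[4.5,-0.27,0.1,0,0,0],[5.6,-0.27,0.1,0,0,0],[5.8,-0.27,0.1,0,0,0],[5.8,-0.27,0.1,0,0,0]]
  ]
}}

```text
time_s: 6.95
tcp_pos: [0.5407, -0.0784, 0.0182]
ee_rot: [[0.001, -0.947, 0.322], [-0.0, 0.322, 0.947], [-1.0, -0.001, 0.0]]
wrist_force: [0.4, 0.0, -0.9]
gripper_width: 0.178
```

Run:
```python
from h import *
delta([.539,-.0786,.0157],-198.9)
```

```text
delta [ 0.25  0.15 -0.07] [0.01 0.   0.01] t 6.95 tcp [ 0.5407 -0.0784  0.0182] F [ 0.35  0.02 -0.88] w 0.178 J [  9.  28. -24.   0. -37. -28.]
```

Call:
{"op": "play_rows", "data": {
  "plan": [
    [[0.1,0.1,0,0,0,0],[0.15,0.1,0,0,0,0],[0.15,0.1,0,0,0,0]]
  ]
}}

```text
time_s: 7.32
tcp_pos: [0.5394, -0.078, 0.0165]
ee_rot: [[0.001, -0.947, 0.322], [0.0, 0.322, 0.947], [-1.0, -0.0, 0.0]]
wrist_force: [0.4, -0.1, -1.2]
gripper_width: 0.182
```

Run:
```python
from h import *
delta([.539,-.0786,.0157],-198.9)
```

```text
delta [ 0.08  0.02 -0.07] [0.01 0.   0.  ] t 7.33 tcp [ 0.5394 -0.078   0.0165] F [ 0.45 -0.15 -1.19] w 0.182 J [  9.  28. -25.   0. -37. -28.]
```

Call:
{"op": "play_rows", "data": {
  "plan": [
    [[0,0,0,0,0,0],[0,0,0,0,0,0],[0,0,0,0,0,0],[-0.4,0,0.3,0,-0.9,0],[-0.5,0,0.7,0,-1.8,0]]
  ],
  "hand": 0.55
}}

```text
time_s: 7.95
tcp_pos: [0.5422, -0.07, 0.0219]
ee_rot: [[0.102, -0.948, 0.302], [0.297, 0.319, 0.9], [-0.949, -0.002, 0.314]]
wrist_force: [-1.1, -1.4, -0.8]
gripper_width: 0.54
```

Call:
{"op": "play_rows", "data": {
  "plan": [
    [[0,0,0,0,-0.4,0],[0,0,0,0,-0.4,0]]
  ]
}}

```text
time_s: 8.2
tcp_pos: [0.5417, -0.073, 0.0211]
ee_rot: [[0.121, -0.946, 0.301], [0.354, 0.325, 0.877], [-0.927, 0.0, 0.374]]
wrist_force: [-0.7, -0.3, -0.2]
gripper_width: 0.55
```

Run:
```python
from fit import *
s=r.sense(); print(s['tcp_pos'],s['ee_rot'].round(3),s['wrist_force'],s['joints'].round(1),'G',s['tcp_pos']-.019*s['ee_rot'][:,0])
C=cal('scene'); p,d=r.capture('scene'); P=pts('scene',d,C)
cv2.imwrite('pics/s4.png',cv2.resize(p[60:260,150:400],None,fx=3,fy=3,interpolation=cv2.INTER_CUBIC))
h=cv2.cvtColor(p,cv2.COLOR_BGR2HSV)
w=(h[...,0]>4)&(h[...,0]<18)&(h[...,1]>140)&(h[...,2]>50)
vv=np.argwhere(w&(abs(P[...,0]-.57)<.1)&(abs(P[...,1]+.0)<.12)); g=onplane(C,vv[:,::-1],.006);print(len(g),g.min(0),g.max(0)); 
i=np.argsort(g[:,1])[-8:]; print('tip',g[i].mean(0))
V=np.linalg.svd(g[:,:2]-g[:,:2].mean(0))[2][0];print(np.degrees(np.arctan2(V[1],V[0])),g.mean(0))
```

```text
[ 0.54165285 -0.07298983  0.02109692] [[ 0.121 -0.946  0.301]
 [ 0.354  0.325  0.877]
 [-0.927  0.     0.374]] [-0.74046224 -0.32501505 -0.1768636 ] [ -5.   28.6 -15.2 -30.9 -45.    7.9] G [ 0.53934567 -0.07971289  0.03871729]
166 [ 0.53389902 -0.06347708  0.006     ] [0.58860479 0.0423592  0.006     ]
tip [0.57689185 0.03827883 0.006     ]
-110.02782611524378 [ 0.56058231 -0.01222585  0.006     ]
```

View pics/s4.png

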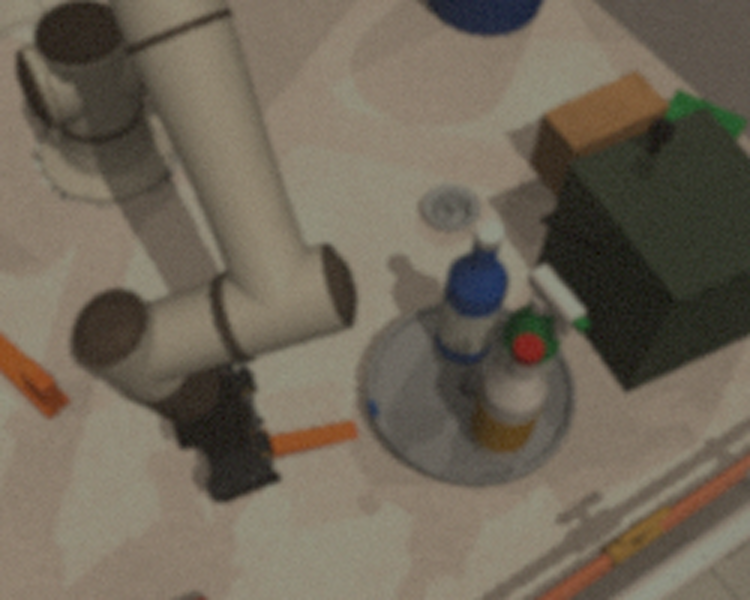

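Call:
{"op": "play_rows", "data": {
  "plan": [
    [[0,0,-0.1,0,0,0],[0,0,-0.1,0,0,0],[0,0,-0.1,0,0,0],[0,0,-0.1,0,0,0],[0,0,-0.1,0,0,0]]
  ],
  "hand": 0
}}

```text
time_s: 8.88
tcp_pos: [0.5413, -0.072, 0.0209]
ee_rot: [[0.12, -0.947, 0.298], [0.355, 0.321, 0.878], [-0.927, 0.0, 0.375]]
wrist_force: [0.7, 0.4, 0.3]
gripper_width: 0.183
```

```bash
cat >> h.py <<'E'
D=np.array([np.cos(np.radians(71)),np.sin(np.radians(71)),0]); L=np.array([-D[1],D[0],0]); FOOT=np.array([.5955,.087,0])
def st(fwd,up=0,left=0):
    s=r.sense(); G=s['tcp_pos']-.019*s['ee_rot'][:,0]; F=s['wrist_force']
    print('t',round(s['time_s'],2),'dist',round(float((FOOT-G)@D),4),'lat',round(float((G-FOOT)@L),4),'tcpz',round(s['tcp_pos'][2],4),'Fd',round(float(F@D),1),'Fl',round(float(F@L),1),'Fz',round(F[2],1),'w',round(s['gripper_width'],3),'ztool',s['ee_rot'][:,2].round(3))
    print('row for fwd(cm)',(s['ee_rot'].T@(D*fwd+L*left+np.array([0,0,up]))).round(3))
E
python3 -c "
from h import *
st(3.5)"
```

```text
t 8.88 dist 0.1751 lat -0.0005 tcpz 0.0209 Fd 0.6 Fl -0.5 Fz 0.3 w 0.183 ztool [0.298 0.878 0.375]
row for fwd(cm) [ 1.311 -0.015  3.245]
```

Call:
{"op": "play_rows", "data": {
  "plan": [
    [[0.26,0,0.65,0,0,0],[0.52,0,1.3,0,0,0],[0.79,-0.01,1.95,0,0,0],[1.05,-0.01,2.6,0,0,0],[1.31,-0.01,3.25,0,0,0]]
  ]
}}

```text
time_s: 9.5
tcp_pos: [0.5528, -0.0386, 0.0209]
ee_rot: [[0.12, -0.947, 0.298], [0.355, 0.322, 0.878], [-0.927, 0.0, 0.375]]
wrist_force: [-0.1, -0.4, -0.4]
gripper_width: 0.179
```

```bash
python3 -c "
from h import *
st(.5)"
```

```text
t 9.5 dist 0.1397 lat -0.0005 tcpz 0.0209 Fd -0.4 Fl -0.1 Fz -0.4 w 0.179 ztool [0.298 0.878 0.375]
row for fwd(cm) [ 0.187 -0.002  0.464]
```

Free so far, and straight. Next come short steps of about 4 mm.

Call:
{"op": "play_rows", "data": {
  "plan": [
    [[0.08,0,0.19,0,0,0],[0.15,0,0.37,0,0,0],[0.15,0,0.37,0,0,0]]
  ]
}}

```text
time_s: 9.88
tcp_pos: [0.5539, -0.0351, 0.0209]
ee_rot: [[0.121, -0.947, 0.298], [0.355, 0.322, 0.878], [-0.927, 0.0, 0.375]]
wrist_force: [0.5, -1.0, 0.0]
gripper_width: 0.179
```

Call:
{"op": "play_rows", "data": {
  "plan": [
    [[0.08,0,0.19,0,0,0],[0.15,0,0.37,0,0,0],[0.15,0,0.37,0,0,0]]
  ]
}}

```text
time_s: 10.25
tcp_pos: [0.5553, -0.0314, 0.0209]
ee_rot: [[0.121, -0.947, 0.298], [0.355, 0.322, 0.878], [-0.927, -0.0, 0.375]]
wrist_force: [0.1, 0.3, -0.5]
gripper_width: 0.177
```

```bash
python3 -c "
from h import *
st(.5)"
```

```text
t 10.25 dist 0.1322 lat -0.0005 tcpz 0.0209 Fd 0.3 Fl 0.0 Fz -0.5 w 0.177 ztool [0.298 0.878 0.375]
row for fwd(cm) [ 0.187 -0.002  0.464]
```

Call:
{"op": "play_rows", "data": {
  "plan": [
    [[0.08,0,0.19,0,0,0],[0.15,0,0.37,0,0,0],[0.15,0,0.37,0,0,0]]
  ]
}}

```text
time_s: 10.62
tcp_pos: [0.5566, -0.0275, 0.0209]
ee_rot: [[0.121, -0.947, 0.298], [0.355, 0.322, 0.878], [-0.927, -0.0, 0.375]]
wrist_force: [-0.2, -0.1, 1.1]
gripper_width: 0.184
```

Call:
{"op": "play_rows", "data": {
  "plan": [
    [[0.08,0,0.19,0,0,0],[0.15,0,0.37,0,0,0],[0.15,0,0.37,0,0,0]]
  ]
}}

```text
time_s: 11.0
tcp_pos: [0.5579, -0.0237, 0.0209]
ee_rot: [[0.121, -0.947, 0.298], [0.355, 0.322, 0.878], [-0.927, -0.0, 0.375]]
wrist_force: [0.1, 0.6, 0.7]
gripper_width: 0.18
```

Call:
{"op": "play_rows", "data": {
  "plan": [
    [[0.08,0,0.19,0,0,0],[0.15,0,0.37,0,0,0],[0.15,0,0.37,0,0,0]]
  ]
}}

```text
time_s: 11.38
tcp_pos: [0.5592, -0.0199, 0.0209]
ee_rot: [[0.121, -0.947, 0.298], [0.355, 0.322, 0.878], [-0.927, -0.0, 0.375]]
wrist_force: [-0.3, 0.6, 0.8]
gripper_width: 0.183
```

Call:
{"op": "play_rows", "data": {
  "plan": [
    [[0.08,0,0.19,0,0,0],[0.15,0,0.37,0,0,0],[0.15,0,0.37,0,0,0]]
  ]
}}

```text
time_s: 11.75
tcp_pos: [0.5605, -0.0162, 0.0209]
ee_rot: [[0.121, -0.947, 0.298], [0.355, 0.322, 0.878], [-0.927, -0.0, 0.375]]
wrist_force: [1.0, -0.4, 0.7]
gripper_width: 0.18
```

Call:
{"op": "play_rows", "data": {
  "plan": [
    [[0.08,0,0.19,0,0,0],[0.15,0,0.37,0,0,0],[0.15,0,0.37,0,0,0]]
  ]
}}

```text
time_s: 12.12
tcp_pos: [0.5617, -0.0124, 0.0209]
ee_rot: [[0.121, -0.947, 0.298], [0.355, 0.322, 0.878], [-0.927, -0.0, 0.375]]
wrist_force: [-0.6, -0.2, 1.2]
gripper_width: 0.181
```

Call:
{"op": "play_rows", "data": {
  "plan": [
    [[0.08,0,0.19,0,0,0],[0.15,0,0.37,0,0,0],[0.15,0,0.37,0,0,0]]
  ]
}}

```text
time_s: 12.5
tcp_pos: [0.563, -0.0086, 0.0209]
ee_rot: [[0.121, -0.947, 0.298], [0.355, 0.322, 0.878], [-0.927, -0.0, 0.375]]
wrist_force: [-0.2, -0.8, 0.5]
gripper_width: 0.182
```

```bash
python3 -c "
from h import *
st(.5)"
```

```text
t 12.5 dist 0.1081 lat -0.0004 tcpz 0.0209 Fd -0.8 Fl -0.1 Fz 0.5 w 0.182 ztool [0.298 0.878 0.375]
row for fwd(cm) [ 0.187 -0.002  0.464]
```

Call:
{"op": "play_rows", "data": {
  "plan": [
    [[0.08,0,0.19,0,0,0],[0.15,0,0.37,0,0,0],[0.15,0,0.37,0,0,0]]
  ]
}}

```text
time_s: 12.88
tcp_pos: [0.5643, -0.0048, 0.0209]
ee_rot: [[0.121, -0.947, 0.298], [0.355, 0.322, 0.878], [-0.927, -0.0, 0.375]]
wrist_force: [0.6, -0.9, 0.7]
gripper_width: 0.18
```

Call:
{"op": "play_rows", "data": {
  "plan": [
    [[0.08,0,0.19,0,0,0],[0.15,0,0.37,0,0,0],[0.15,0,0.37,0,0,0]]
  ]
}}

```text
time_s: 13.25
tcp_pos: [0.5654, -0.0018, 0.0209]
ee_rot: [[0.12, -0.947, 0.298], [0.354, 0.322, 0.878], [-0.927, -0.0, 0.374]]
wrist_force: [-1.4, -5.2, 3.2]
gripper_width: 0.18
```

Call:
{"op": "play_rows", "data": {
  "plan": [
    [[0.04,0,0.1,0,0,0],[0.08,0,0.19,0,0,0],[0.08,0,0.19,0,0,0]]
  ]
}}

```text
time_s: 13.62
tcp_pos: [0.5656, -0.0011, 0.0209]
ee_rot: [[0.12, -0.947, 0.298], [0.353, 0.321, 0.879], [-0.928, -0.0, 0.373]]
wrist_force: [-2.1, -8.3, 4.6]
gripper_width: 0.184
```

```bash
python3 -c "
from h import *
st(.5)"
```

```text
t 13.62 dist 0.1001 lat -0.0005 tcpz 0.0209 Fd -8.6 Fl -0.8 Fz 4.6 w 0.184 ztool [0.298 0.879 0.373]
row for fwd(cm) [ 0.186 -0.002  0.464]
```

Call:
{"op": "play_rows", "data": {
  "plan": [
    [[0.04,0,0.1,0,0,0],[0.09,0,0.22,0,0,0],[0.09,0,0.22,0,0,0]]
  ]
}}

```text
time_s: 14.0
tcp_pos: [0.566, -0.0002, 0.0209]
ee_rot: [[0.119, -0.947, 0.298], [0.351, 0.321, 0.879], [-0.929, -0.0, 0.371]]
wrist_force: [-3.9, -13.3, 6.6]
gripper_width: 0.179
```

```bash
python3 -c "
from h import *
st(.5)"
```

```text
t 14.0 dist 0.0991 lat -0.0005 tcpz 0.0209 Fd -13.9 Fl -0.6 Fz 6.6 w 0.179 ztool [0.298 0.879 0.371]
row for fwd(cm) [ 0.186 -0.002  0.464]
```

Call:
{"op": "play_rows", "data": {
  "plan": [
    [[0,0,0,0,0,0],[0,0,0,0,0,0],[-0.1,0,-0.3,0,0,0]]
  ],
  "hand": 0.5
}}

```text
time_s: 14.38
tcp_pos: [0.566, 0.0006, 0.0204]
ee_rot: [[0.12, -0.947, 0.298], [0.355, 0.321, 0.878], [-0.927, 0.0, 0.375]]
wrist_force: [-0.0, -0.3, -0.6]
gripper_width: 0.429
```

```bash
python3 -c "
from h import *
st(0,6)
print(r.sense()['ee_rot'].round(3))"
```

```text
t 14.38 dist 0.0984 lat -0.0002 tcpz 0.0204 Fd -0.3 Fl -0.1 Fz -0.6 w 0.429 ztool [0.298 0.878 0.375]
row for fwd(cm) [-5.562e+00  2.000e-03  2.250e+00]
[[ 0.12  -0.947  0.298]
 [ 0.355  0.321  0.878]
 [-0.927  0.     0.375]]
```

Call:
{"op": "play_rows", "data": {
  "plan": [
    [[-1,0,0,0,0,0],[-4,0,0,0,0,0],[-8,0,0,0,0,0],[-10,0,0,0,0,0],[-10,0,0,0,0,0]]
  ]
}}

```text
time_s: 15.0
tcp_pos: [0.5548, -0.036, 0.1156]
ee_rot: [[0.125, -0.947, 0.297], [0.354, 0.322, 0.878], [-0.927, -0.004, 0.376]]
wrist_force: [0.2, -0.1, -0.6]
gripper_width: 0.5
```

Run:
```python
from fit import *
st(0)
C=cal('scene'); p,d=r.capture('scene'); P=pts('scene',d,C)
cv2.imwrite('pics/s5.png',cv2.resize(p[60:260,150:400],None,fx=3,fy=3,interpolation=cv2.INTER_CUBIC))
C=cal('wrist'); p,d=r.capture('wrist'); cv2.imwrite('pics/w5.png',p)
delta([.587,.0625,.10],-198.9)
s=r.sense(); print('to above rim (cm, tool)', (s['ee_rot'].T@(np.array([.587,.0625,.075])-s['tcp_pos'])*100).round(2))
```

```text
t 15.0 dist 0.1367 lat -0.0015 tcpz 0.1156 Fd 0.0 Fl -0.2 Fz -0.6 w 0.5 ztool [0.297 0.878 0.376]
row for fwd(cm) [0. 0. 0.]
delta [ 5.09 -0.03  9.1 ] [ 0.01  2.2  -0.01] t 15.1 tcp [ 0.5534 -0.0353  0.1131] F [-0.47 -0.33 -0.18] w 0.498 J [ -0.  21. -12. -27. -53.  -3.]
to above rim (cm, tool) [ 7.41 -0.03  8.16]
```

View pics/s5.png

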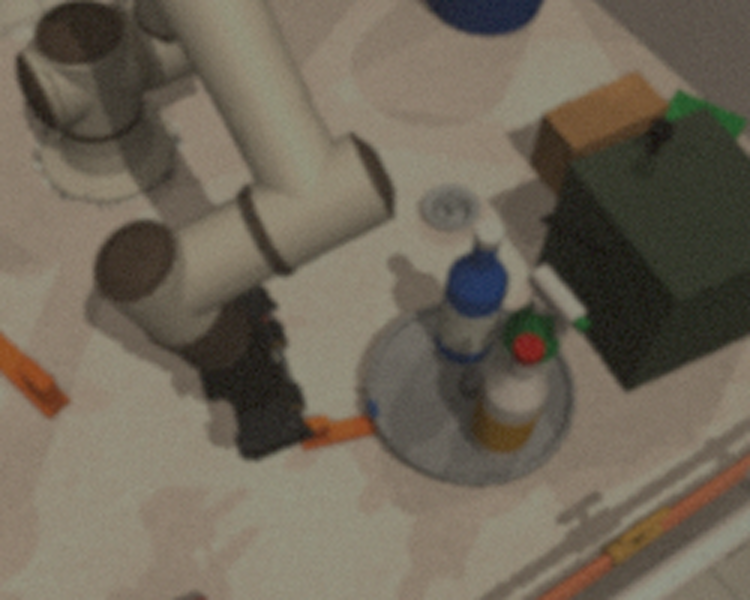

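View pics/w5.png

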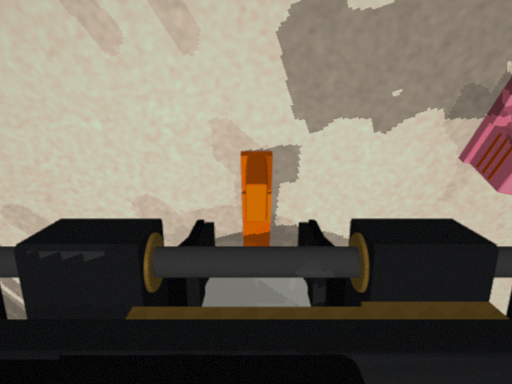

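Run:
```python
from fit import *
C=cal('top'); p,d=r.capture('top'); P=pts('top',d,C)
cv2.imwrite('pics/t5.png',cv2.resize(p[120:300,160:345],None,fx=3.2,fy=3.2,interpolation=cv2.INTER_CUBIC))
q=P[120:300,160:300].reshape(-1,3); q=q[(q[:,2]>.28)&(q[:,2]<1.2)&(q[:,0]>.38)]
for y0 in np.arange(-.1,.26,.02):
  a=q[abs(q[:,1]-y0)<.01]
  if len(a): print(round(y0,2),len(a),'x',a[:,0].min().round(2),a[:,0].max().round(2),'z',a[:,2].min().round(2),a[:,2].max().round(2))
```

```text
-0.1 179 x 0.48 0.57 z 0.29 0.47
-0.08 178 x 0.49 0.57 z 0.28 0.47
-0.06 167 x 0.5 0.58 z 0.28 0.49
-0.04 292 x 0.38 0.59 z 0.43 0.61
-0.02 369 x 0.38 0.59 z 0.47 0.63
0.0 385 x 0.38 0.6 z 0.48 0.63
0.02 389 x 0.38 0.61 z 0.48 0.62
0.04 236 x 0.38 0.61 z 0.46 0.61
0.06 77 x 0.53 0.59 z 0.46 0.5
0.2 1 x 0.58 0.58 z 0.28 0.28
0.22 1 x 0.56 0.56 z 0.28 0.28
```

View pics/t5.png

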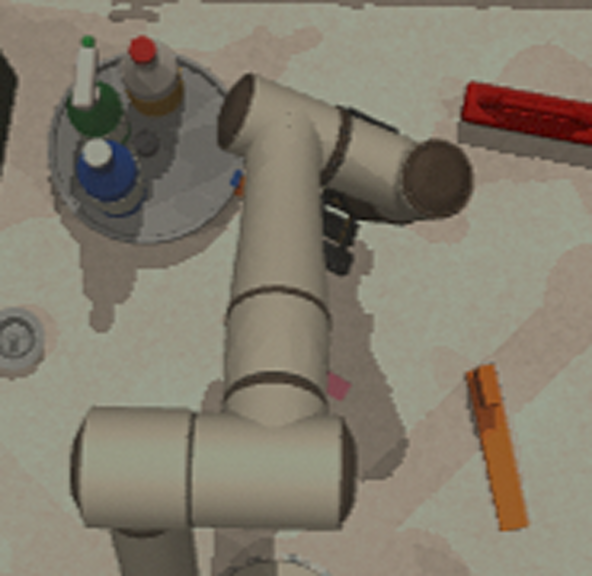

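Call:
{"op": "play_rows", "data": {
  "plan": [
    [[1.3,0,3.2,0,0,0],[2.6,0,6.4,0,0,0],[3.9,0,9.6,0,0,0],[6,0,8.7,0,0,0],[7,0,8.3,0,0,0]]
  ],
  "hand": 0
}}

```text
time_s: 15.78
tcp_pos: [0.5856, 0.0628, 0.0769]
ee_rot: [[0.116, -0.947, 0.299], [0.354, 0.321, 0.878], [-0.928, 0.004, 0.373]]
wrist_force: [0.0, 0.0, -0.1]
gripper_width: 0.043
```

Call:
{"op": "play_rows", "data": {
  "plan": [
    [[0,0,0,0,0,0],[0,0,0,0,0,0]]
  ]
}}

```text
time_s: 16.02
tcp_pos: [0.5874, 0.0617, 0.0798]
ee_rot: [[0.121, -0.947, 0.298], [0.354, 0.322, 0.878], [-0.927, -0.001, 0.375]]
wrist_force: [-0.3, 0.5, 0.7]
gripper_width: 0.007
```

Run:
```python
from fit import *
st(0)
s=r.sense(); print(s['tcp_pos'],'to rim (cm, tool)', (s['ee_rot'].T@(np.array([.587,.0625,.048])-s['tcp_pos'])*100).round(2),'down 1cm',(s['ee_rot'].T@np.array([0,0,-1])).round(3))
C=cal('scene'); p,d=r.capture('scene')
cv2.imwrite('pics/s6.png',cv2.resize(p[100:230,200:350],None,fx=4,fy=4,interpolation=cv2.INTER_CUBIC))
```

```text
t 16.02 dist 0.0336 lat -0.0006 tcpz 0.0798 Fd 0.4 Fl 0.4 Fz 0.7 w 0.007 ztool [0.298 0.878 0.375]
row for fwd(cm) [0. 0. 0.]
[0.5873736  0.06174658 0.07980893] to rim (cm, tool) [ 2.97  0.06 -1.14] down 1cm [ 0.927  0.001 -0.375]
```

View pics/s6.png

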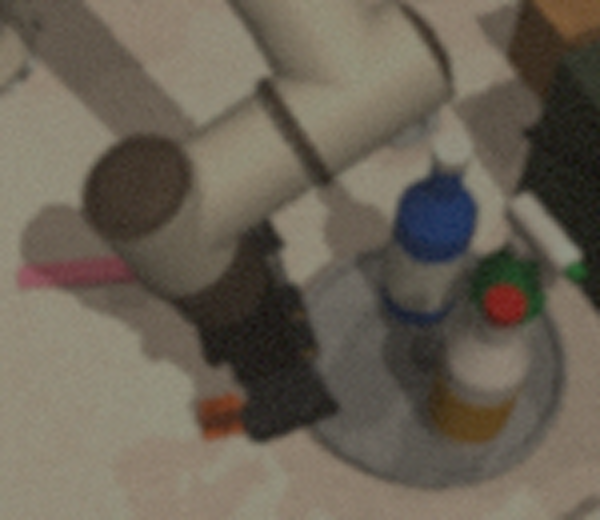

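Call:
{"op": "play_rows", "data": {
  "plan": [
    [[0.9,0,-0.37,0,0,0],[1.8,0,-0.7,0,0,0],[2.2,0,-0.85,0,0,0],[2.2,0,-0.85,0,0,0]]
  ]
}}

```text
time_s: 16.58
tcp_pos: [0.5869, 0.0624, 0.0553]
ee_rot: [[0.119, -0.947, 0.299], [0.355, 0.322, 0.878], [-0.927, 0.001, 0.374]]
wrist_force: [0.7, 0.6, 0.4]
gripper_width: 0.006
```

Run:
```python
from h import *
st(0)
s=r.sense(); print(s['tcp_pos'],'to rim', (s['ee_rot'].T@(np.array([.587,.0625,.048])-s['tcp_pos'])*100).round(2))
```

```text
t 16.57 dist 0.0332 lat 0.0001 tcpz 0.0553 Fd 0.8 Fl -0.5 Fz 0.4 w 0.006 ztool [0.299 0.878 0.374]
row for fwd(cm) [0. 0. 0.]
[0.58687706 0.06239546 0.05529388] to rim [ 0.68 -0.01 -0.26]
```

Now down in 2 mm steps until about 6 N.

Call:
{"op": "play_rows", "data": {
  "plan": [
    [[0.19,0,-0.08,0,0,0],[0.37,0,-0.15,0,0,0],[0.37,0,-0.15,0,0,0]]
  ]
}}

```text
time_s: 16.95
tcp_pos: [0.5871, 0.0625, 0.0519]
ee_rot: [[0.12, -0.947, 0.298], [0.355, 0.322, 0.878], [-0.927, 0.0, 0.375]]
wrist_force: [1.0, -0.4, 0.6]
gripper_width: 0.004
```

Call:
{"op": "play_rows", "data": {
  "plan": [
    [[0.1,0,-0.04,0,0,0],[0.19,0,-0.08,0,0,0],[0.19,0,-0.08,0,0,0]]
  ]
}}

```text
time_s: 17.32
tcp_pos: [0.5871, 0.0624, 0.0498]
ee_rot: [[0.12, -0.947, 0.298], [0.355, 0.322, 0.878], [-0.927, 0.0, 0.375]]
wrist_force: [0.3, -0.1, -0.2]
gripper_width: 0.002
```

Call:
{"op": "play_rows", "data": {
  "plan": [
    [[0.1,0,-0.04,0,0,0],[0.19,0,-0.08,0,0,0],[0.19,0,-0.08,0,0,0]]
  ]
}}

```text
time_s: 17.7
tcp_pos: [0.5877, 0.0624, 0.0484]
ee_rot: [[0.122, -0.947, 0.298], [0.355, 0.322, 0.878], [-0.927, -0.001, 0.375]]
wrist_force: [0.1, -0.6, 2.5]
gripper_width: 0.005
```

Call:
{"op": "play_rows", "data": {
  "plan": [
    [[0.06,0,-0.02,0,0,0],[0.11,0,-0.05,0,0,0],[0.11,0,-0.05,0,0,0]]
  ]
}}

```text
time_s: 18.08
tcp_pos: [0.5885, 0.0622, 0.0481]
ee_rot: [[0.124, -0.947, 0.297], [0.355, 0.322, 0.878], [-0.927, -0.003, 0.376]]
wrist_force: [-0.7, -1.0, 6.7]
gripper_width: -0.001
```

Call:
{"op": "play_rows", "data": {
  "plan": [
    [[0.05,0,-0.02,0,0,0],[0.05,0,-0.02,0,0,0],[0.05,0,-0.02,0,0,0],[0.05,0,-0.02,0,0,0]]
  ]
}}

```text
time_s: 18.58
tcp_pos: [0.5888, 0.0621, 0.048]
ee_rot: [[0.125, -0.947, 0.296], [0.355, 0.322, 0.878], [-0.927, -0.004, 0.376]]
wrist_force: [-1.6, -2.4, 9.1]
gripper_width: 0.006
```

```bash
python3 -c "
from h import *
st(0,5)"
```

```text
t 18.57 dist 0.0329 lat -0.0018 tcpz 0.048 Fd -2.8 Fl 0.8 Fz 9.1 w 0.006 ztool [0.296 0.878 0.376]
row for fwd(cm) [-4.633 -0.021  1.879]
```

The rim takes 9 N and the tip only goes from 48.4 to 48.0 mm, so it no longer dips. Lifting off straight up and then back.

Call:
{"op": "play_rows", "data": {
  "plan": [
    [[-1,0,0.4,0,0,0],[-3,0,1.2,0,0,0],[-5.5,0,2.2,0,0,0],[-9,0,0,0,0,0],[-12,0,-4,0,0,0]]
  ]
}}

```text
time_s: 19.2
tcp_pos: [0.5611, -0.0153, 0.145]
ee_rot: [[0.123, -0.948, 0.294], [0.355, 0.319, 0.879], [-0.927, -0.003, 0.375]]
wrist_force: [0.5, -0.6, -0.5]
gripper_width: 0.003
```

Call:
{"op": "play_rows", "data": {
  "plan": [
    [[0,0,-5,0,0,0],[-3,0,-10,0,0,0],[-3,0,-14,0,0,0],[-3,0,-14,0,0,0],[-3,0,-14,0,0,0]]
  ]
}}

```text
time_s: 19.82
tcp_pos: [0.5156, -0.1486, 0.1184]
ee_rot: [[0.121, -0.947, 0.298], [0.355, 0.322, 0.878], [-0.927, -0.001, 0.375]]
wrist_force: [0.8, 0.7, 0.2]
gripper_width: 0.004
```

Run:
```python
from fit import *
st(0)
C=cal('scene'); p,d=r.capture('scene'); P=pts('scene',d,C)
cv2.imwrite('pics/s7.png',cv2.resize(p[60:260,150:400],None,fx=3,fy=3,interpolation=cv2.INTER_CUBIC))
fit(C,p,P)
h=cv2.cvtColor(p,cv2.COLOR_BGR2HSV)
w=(h[...,0]>4)&(h[...,0]<18)&(h[...,1]>140)&(h[...,2]>50)
m=w&(abs(P[...,0]-.57)<.07)&(abs(P[...,1]-.03)<.09)
for lo,hi,zz in((.035,.06,.048),(-.005,.018,.009)):
    k=m&(P[...,2]>lo)&(P[...,2]<hi); v,u=np.nonzero(k); g=onplane(C,np.c_[u,v],zz); print(len(g),g.mean(0),'dist',(FOOT-g.mean(0))@D,'lat',(g.mean(0)-FOOT)@L)
C=cal('wrist'); p,d=r.capture('wrist'); cv2.imwrite('pics/w7.png',p)
```

```text
t 19.82 dist 0.2559 lat -0.0011 tcpz 0.1184 Fd 0.9 Fl -0.5 Fz 0.2 w 0.004 ztool [0.298 0.878 0.375]
row for fwd(cm) [0. 0. 0.]
axis [0.62867169 0.179521  ] 144 free [0.6293286  0.17865444 0.12853302]
45 [ 0.56494288 -0.00972015  0.048     ] dist 0.10139912454947787 lat -0.00259667566790538
106 [0.57675527 0.02764319 0.009     ] dist 0.06222565628017601 lat -0.001601199794673314
```

View pics/s7.png

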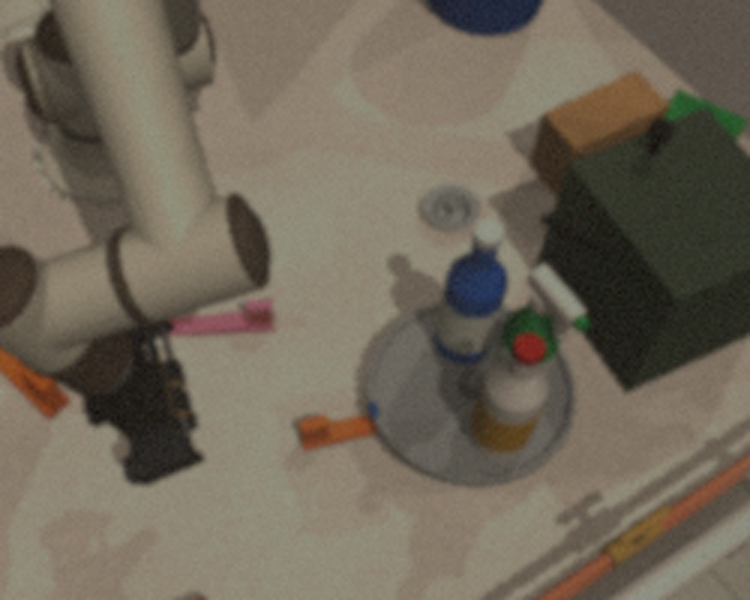

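View pics/w7.png

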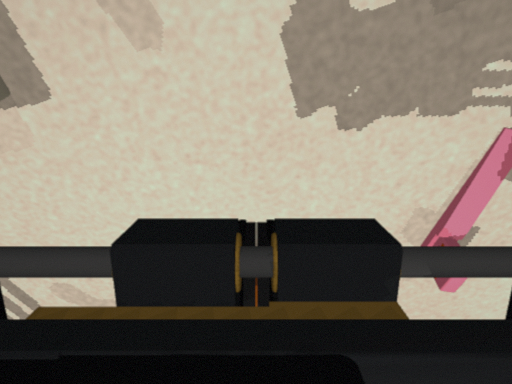

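The fin is at crop (315,430), with its blade running under the rim at the tape (373,409). The bottles are upright and the arm is clear of everything. Handing in.

```bash
python3 -c "
from station import r
print(r.finish_job())"
```

```text
the job is handed in; nothing more can be done
None
```

The orange wedge is seated under the short foot and the turntable no longer dips when pressed there. I handed the job in at about 20 s, and no verdict was reported.

- **Wedge:** I took the smaller orange wedge and set it down just outside the rim. I regrasped it with the tool tilted back 22° so the arm would clear the blue bottle. It slid in freely until it bit at about 0.10 m from fin to foot. I pushed to about 14 N, within the 10–15 N range, and let go.
- **Press check:** With closed fingers on the tape, force rose from 2.5 to 9.1 N while the fingertip moved only from 48.4 to 48.0 mm. An unsupported rim would dip at least 2.8 mm under about 4 N.
- **Last look:** The fin measures about 101 mm from the foot and 2.6 mm off the centre line. The fitted turntable axis is within about 2 mm of its first position, which is within measurement scatter. The bottles are upright and the robot touches nothing.
- **Not measured directly:** The foot's position comes from the tape and a rim fit whose estimates differed by a few millimetres. The wedge's contact force after release and its final flatness were not measured.

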